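# Count the culture dishes on the tally counter

## Robot

A 6-joint arm with a two-finger parallel gripper is mounted at the origin on a cart in front of the work surface, level with it; the furniture and walls round the work are solid. World frame = base frame: x ahead of the robot, y to its left, z up, the work surface at z = 0. Lengths are in m, angles in rad, forces in N, time in s.
With the tool pointing down it reaches from about 0.425 to 0.925 m from the base axis. Payload 12.5 kg.
Tool frame: the origin (TCP) lies between the finger pads; the fingertips stand 22 mm ahead of it and the grasp point (between the pads) lies 3 mm ahead of it; x points along the fingers, z is the direction in which the jaws open and shut, and the axes are right-handed (so a half turn about x gives the same grasp; the last joint's range is limited). The gripper opens to 85 mm and grips with 20 to 120 N. Pads are 22 mm wide; open, the fingers measure 114 mm over their backs; the gripper's body (76 mm by 85 mm) begins 54 mm behind the grasp point. The pads swing forward as they close: fully open they stand 13 mm farther back than shut.
Start: joints at [1.043, 0.491, 1.559, -0, 1.092, -0.106], TCP at [0.256, 0.57, 0.253] pointing down, gripper open.
Joint ranges: [-3.1, 3.1], [-0.84, 2.19], [0.05, 2.79], [-1.13, 4.28], [0.06, 2.93], [-2.69, 2.69]. Speed limits (rad/s): [2.22, 2.22, 2.79, 3.14, 3.14, 3.14].

## Interface

Orientations are given as a unit quaternion [x, y, z, w].
In Python, from station import arm, vision gives the robot as it stands. The module is installed in compiled form; this text tells all that it offers.
- The arm moves only by the shell command python3 -m handwheel 'ROWS' [FORCE]. ROWS is JSON, a list of rows, each a list of 5 numbers: the opening, from 0 (shut) to 1 (fully open), then the shift along the tool's x, y, z in m, then the turn about the tool's x in rad. In form: [[grip, x, y, z, roll], ...]. A call has 1 to 5 rows; each row shifts and turns the pose as measured when the row begins, along the tool's axes as they then stand; what a row does not reach is not made up. A row lasts 1/8 s, in which the tool goes at most 62.5 mm and 10.7 degrees, less where a joint would pass 70% of its speed; a pose out of reach is approached as far as the arm can. A call with a gripper value outside its range is refused whole. The fingers move at their own pace and stop on an object; FORCE is the grip in N (left out, the last holds). Time passes only in rows, so rows that do not move let the fingers close. It gives the time, the measured TCP pose, the force and the opening at its end, in the units of the state.
- arm.observe(): the state, without advancing time (a new reading comes with each control period).
- vision.snapshot(name): name is "side" or "top" or "wrist"; returns the picture (400x640x3 uint8, red, green, blue); there is no depth.
- vision.camera_params(name): a dict with "fx", "fy", "cx", "cy" (pixels), "R" (3x3) and "t" (3): a world point X has camera coordinates R X + t. Camera axes: x right, y down, z forward; pixel columns grow to the right and rows downward; lengths in m; the calibration is good to about 2 mm. A picture is of the moment at which its call begins: read the wrist's pose just before it. camera_params takes no time and is no camera call; for the wrist camera it gives the pose at the moment of the call.
- arm.job_done(): hands the job in, once; it reports no verdict.
Trained networks look in the newest picture that a camera, given by its name, has taken for a name from the list of things; names that differ only in an ending like _2 or _b are one class to them, and where a whole thing is asked for, a point or a joint stands for the part that bears it (a point fixed in the world has none). Each returns a list of dicts, best first, with "p" (0 to 1); they miss things now and then, are a little off and sometimes report something else, mostly with a low value. They report only what shows in the picture. A call takes as long as a camera call. They do not tell look-alikes from the thing itself.
- vision.spot_in(camera, query): "position" ([column, row] as shares, 0 to 1, of the picture: columns of its width, rows of its height, amid what is visible of it).
- vision.silhouettes(camera, query): "region" (400x640 bool, what is visible of it) and "position" ([column, row] as shares, 0 to 1, of the picture: columns of its width, rows of its height, amid what is visible of it).
- vision.place_of(camera, query): "position" ([column, row] as shares, 0 to 1, of the picture: columns of its width, rows of its height: a listed point, or the origin of a listed thing).
The state is a dict: "time_s": time; "qpos": joint angles; "qd": joint speeds; "joint_torque": joint torques, N m; "tool_pos": TCP position; "orientation": TCP orientation; "wrist_force": force on the tool from outside, world axes, zero at the start; "moment": the same for the moment, N m; "gripper_width": finger opening in m.
Only numpy, scipy, OpenCV 4.12 (cv2) and the standard library are available. Lean on these libraries where they do the work, as an engineer would, in place of code of your own. Each camera call takes 0.05 s, during which the arm holds its last target.

## Task

Count the two culture dishes on the tally counter: first point down with the fingertips at the middle of the dish that lies on the log book, about two centimetres above it without touching it, stay there for two seconds, then press the thumb lever on top of the counter fully down and let it spring back up. Then count the dish that stands on the desk itself in the same way: point at it for two seconds, then press the lever and let it come back up. Grasp and lift nothing, leave the dishes untouched and everything else where it is, and finish with the hand clear of the counter.

Things in the scene. Friction and masses are not known exactly. Their poses are not given: they have to be found in the camera images.
- book_dish: round flat lidded culture dish, 90 mm across and 16 mm high, lying on the log book; origin at the centre of its underside, z up, so its top is 16 mm above the origin
- desk_dish: round flat lidded culture dish, 90 mm across and 16 mm high, standing directly on the desk; origin at the centre of its underside, z up, so its top is 16 mm above the origin
- counter_stand: small bench stand fixed to the desk, 70 x 80 mm base plate 10 mm thick, that carries a round hand tally counter upright (its disc 45 mm across and 24 mm thick, its face turned to the stand's -x); origin on the desk under the middle of the base, z up. The counter's disc reaches 68 mm above the desk, the thumb lever stands above it
- lever_top (a point): middle of the upper face of the tally counter's thumb lever, about 78 mm above the desk when up; the lever pad is 14 mm along the stand's y and 10 mm along its x, and is pressed straight down, the nearest other part (the disc) lying 10 mm lower; the point moves down with the lever
- counter_lever (a joint): travel of the thumb lever in m: 0 up (at rest), 0.0045 fully down; a spring returns it, pushing back with about 5 N halfway and 9 N fully down, and it comes to rest within 1 mm of fully up
- log_book: flat spiral-bound log book, 148 (its x) x 109 (its y) mm, 11 mm thick, loose on the desk; origin at the centre of its underside. It carries book_dish, and the memory stick near its edge towards its own -x
- usb_stick: memory stick, 54 x 18 x 8 mm, lying on the log book beside the dish; origin at its underside; leave it
- staining_jar: glass staining jar with a knobbed lid, 55 mm across, 89 mm high, towards the back; origin at the centre of its underside; leave it
- tape_roll: roll of tape lying flat, 62 mm across, 19 mm high, towards the back; not a dish; origin at the centre of its underside; leave it
- objective_case: round canister with a screw lid, 37 mm across, 62 mm high, towards the back; origin at the centre of its underside; leave it
- coverslips: small square box, 35 x 35 x 22 mm, beside the microscope; origin at the centre of its underside; leave it
Not all that is in view belongs to the job. Leave any yellow look-alike of the book_dish alone.

How it is judged:
On the way, in this order (a step that is already met when the one before it is completed fails the run):
1. the fingertips point at the dish on the log book from just above, and dwell (horizontal distance between the grasp point and book_dish below 0.03 m and z of the grasp point in the frame of book_dish between 0.02 and 0.095 m), for 1.2 s.
2. the counter's lever is pressed down (value of joint counter_lever above 0.0033 m), for 0.05 s.
3. the lever is let up again (value of joint counter_lever below 0.0015 m), for 0.1 s.
4. the fingertips point at the dish on the desk from just above, and dwell (horizontal distance between the grasp point and desk_dish below 0.03 m and z of the grasp point in the frame of desk_dish between 0.02 and 0.095 m), for 1.2 s.
5. the counter's lever is pressed down again (value of joint counter_lever above 0.0033 m), for 0.05 s.
6. the lever is let up again (value of joint counter_lever below 0.0015 m), for 0.1 s.
At the end, for the whole second after the job is handed in: After the four steps in order (dwell 1.2 s over a dish: grasp point within 30 mm of its centre sideways, at most 95 mm above its underside; lever past 3.3 mm, then up), the lever is up (under 1.5 mm), dishes at rest within 8 mm, other loose things within 10 mm of their starts (value of joint counter_lever below 0.0015 m and distance of each of book_dish, desk_dish from where it was at the start of the episode below 0.008 m and distance of each of log_book, usb_stick, staining_jar, tape_roll, objective_case, coverslips from where it was at the start of the episode below 0.01 m and linear speed of each of book_dish, desk_dish below 0.01 m/s); the robot touches nothing.
It fails at once if the dish on the log book is touched, moved or lifted (contact force between book_dish and the fingers above 0.3 N or contact force between book_dish and the arm above 0.3 N or distance of book_dish from where it was at the start of the episode above 0.008 m).
It fails at once if the dish on the desk is touched, moved or lifted (contact force between desk_dish and the fingers above 0.3 N or contact force between desk_dish and the arm above 0.3 N or distance of desk_dish from where it was at the start of the episode above 0.008 m).
It fails at once if the log book, memory stick, jar, tape, canister or small box is lifted or moved by more than 1 cm (distance of any of log_book, usb_stick, staining_jar, tape_roll, objective_case, coverslips from where it was at the start of the episode above 0.01 m).
It also fails if it takes over 58 s, if anything falls off the work surface, if the arm or the gripper's body presses on something with over 40 N, if the wrist force passes 120 N, or if a joint passes its speed limit or range.

## Working session

There is one attempt and no reset: what is moved stays moved. The work goes in short steps, Python scripts to look and compute and a shell command to move; the robot and the scene stay as the last step left them, time stands still between calls to the robot, and variables do not carry over. Pictures are saved under pics/ and viewed, and the job is handed in when it is done.

```bash
mkdir -p pics; python3 - <<'E'
from station import arm, vision
import cv2,numpy as np
print(arm.observe())
for c in ["side","top","wrist"]:
    im=vision.snapshot(c); cv2.imwrite(f"pics/{c}0.png",im[:,:,::-1])
    p=vision.camera_params(c); print(c,{k:np.round(v,3).tolist() for k,v in p.items()})
E
```

```text
{'time_s': 0.0, 'qpos': array([ 1.04341998e+00,  4.91561363e-01,  1.55945927e+00, -2.26655269e-05,
        1.09168594e+00, -1.05575785e-01]), 'qd': array([-7.13966997e-05,  2.56636704e-04, -3.93030994e-04,  7.56431969e-04,
       -9.34767012e-04, -1.39044497e-03]), 'joint_torque': array([-6.74789917e-04, -6.18443012e+01, -2.61592430e+01, -1.58233238e-04,
        4.11149333e-03, -1.51311292e-05]), 'tool_pos': array([0.25574456, 0.57005816, 0.25272322]), 'orientation': array([-0.38443863,  0.59393759,  0.38406999,  0.59324137]), 'wrist_force': array([ 0.35916473, -0.20212355, -0.12471728]), 'moment': array([ 0.07059152, -0.00704138, -0.02458662]), 'gripper_width': 0.085342182188612}
side {'fx': 515.332, 'fy': 515.332, 'cx': 306.119, 'cy': 207.578, 'R': [[-0.858, -0.513, 0.007], [-0.317, 0.519, -0.794], [0.404, -0.684, -0.608]], 't': [0.449, 0.345, 1.255]}
top {'fx': 405.966, 'fy': 405.966, 'cx': 315.608, 'cy': 209.956, 'R': [[-0.005, -1.0, -0.018], [-0.988, 0.007, -0.151], [0.151, 0.017, -0.988]], 't': [-0.117, 0.6, 1.144]}
wrist {'fx': 326.794, 'fy': 326.794, 'cx': 322.36, 'cy': 200.67, 'R': [[0.408, 0.913, -0.0], [0.872, -0.39, 0.295], [0.269, -0.121, -0.956]], 't': [-0.625, -0.039, 0.379]}
```

View pics/side0.png

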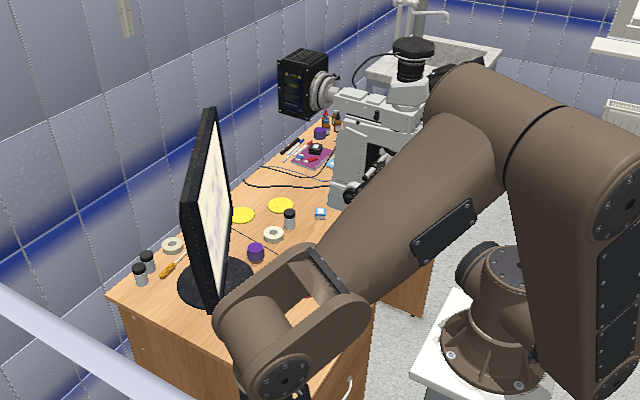

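View pics/top0.png

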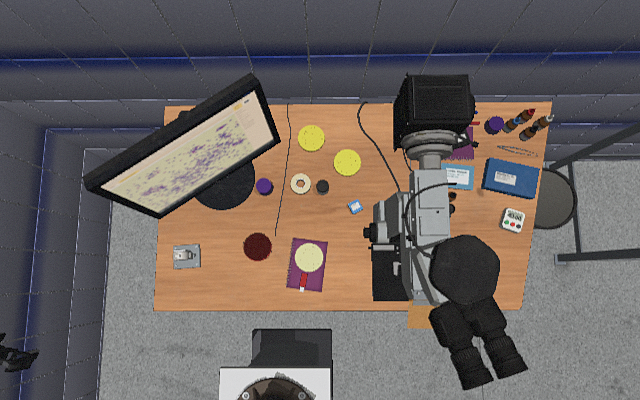

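View pics/wrist0.png

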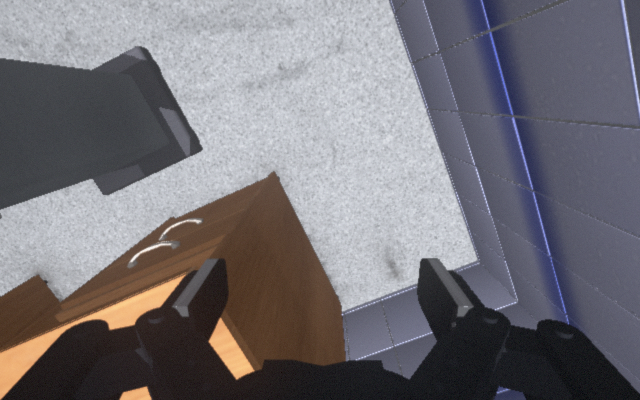

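```bash
cat > h.py <<'E'
from station import arm, vision
import cv2,numpy as np
from scipy.spatial.transform import Rotation as Rot
def ray(cam,uv,z,p=None):
    p=p or vision.camera_params(cam); R=np.array(p["R"]);t=np.array(p["t"])
    d=R.T@np.array([(uv[0]-p["cx"])/p["fx"],(uv[1]-p["cy"])/p["fy"],1]); c=-R.T@t
    return c+d*(z-c[2])/d[2]
def proj(cam,X,p=None):
    p=p or vision.camera_params(cam); c=np.array(p["R"])@X+np.array(p["t"])
    return np.array([p["fx"]*c[0]/c[2]+p["cx"],p["fy"]*c[1]/c[2]+p["cy"]])
E
python3 - <<'E'
from h import *
im=vision.snapshot("top")
zs=dict(book_dish=.011,desk_dish=0,lever_top=.078,counter_stand=0,log_book=0,staining_jar=0,microscope=0,usb_stick=.011)
for n in ["book_dish","desk_dish","lever_top","counter_stand","log_book","usb_stick","staining_jar","tape_roll","objective_case","coverslips"]:
    for d in vision.place_of("top",n)[:5]:
        uv=np.array(d["position"])*[640,400]; print(n,round(d["p"],2),uv.round(1),ray("top",uv,zs.get(n,0)).round(3))
c=im[215:315,150:340]; cv2.imwrite("pics/crop1.png",cv2.resize(c,None,fx=4,fy=4,interpolation=cv2.INTER_CUBIC)[:,:,::-1])
print(arm.observe()["time_s"])
E
```

```text
book_dish 0.94 [312.5 137.5] [ 0.831 -0.112  0.011]
book_dish 0.76 [309.2 258.6] [ 0.459 -0.101  0.011]
book_dish 0.61 [345.4 162.6] [ 0.75  -0.212  0.011]
desk_dish 0.88 [252.9 249.8] [0.486 0.069 0.   ]
counter_stand 0.56 [187.5 256.2] [0.468 0.265 0.   ]
log_book 0.64 [304.3 263.8] [ 0.444 -0.086  0.   ]
usb_stick 0.64 [303.9 281. ] [ 0.394 -0.085  0.011]
staining_jar 0.77 [263.9 184.9] [0.685 0.039 0.   ]
tape_roll 0.77 [299.3 184. ] [ 0.687 -0.07   0.   ]
objective_case 0.53 [322.9 188.8] [ 0.671 -0.143  0.   ]
objective_case 0.29 [357.5 206.4] [ 0.616 -0.247  0.   ]
coverslips 0.72 [355.8 206. ] [ 0.617 -0.242  0.   ]
0.7
```

View pics/crop1.png

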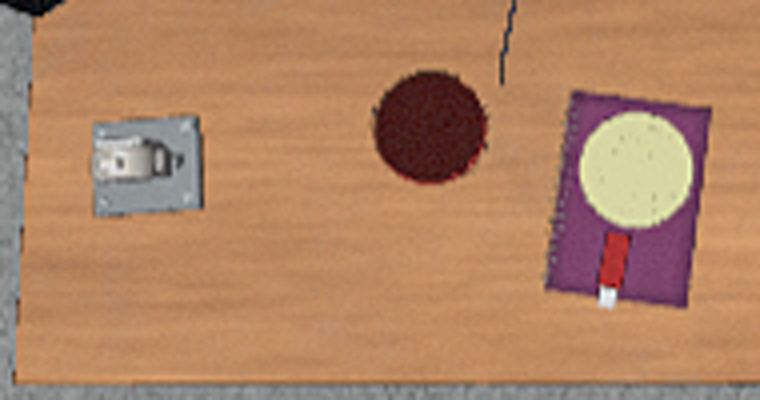

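```bash
cat >> h.py <<'E'
def delta(target):
    s=arm.observe(); R=Rot.from_quat(s["orientation"]).as_matrix()
    d=R.T@(np.array(target)-s["tool_pos"]); return d
def st():
    s=arm.observe(); R=Rot.from_quat(s["orientation"]).as_matrix()
    print("t",s["time_s"],"pos",s["tool_pos"].round(4),"F",s["wrist_force"].round(2),"w",round(s["gripper_width"],4),"q6",s["qpos"][5].round(3)); print(R.round(3))
E
python3 - <<'E'
from h import *
st()
print(ray("top",(257.5,246.75),.016),ray("top",(309.2,257.2),.027),ray("top",(190.5,255),.078),ray("top",(187,256.4),.01))
print(delta([.47,.25,.25]))
p=vision.camera_params("wrist");print(-np.array(p["R"]).T@np.array(p["t"]))
E
```

```text
t 0.7 pos [0.2559 0.5702 0.2533] F [-0.23 -0.75  0.38] w 0.0855 q6 -0.106
[[ 0.    -0.912  0.409]
 [ 0.     0.409  0.912]
 [-1.    -0.     0.   ]]
[0.49442769 0.05253289 0.016     ] [ 0.46241504 -0.10111029  0.027     ] [0.46850429 0.23105786 0.078     ] [0.46734576 0.26354314 0.01      ]
[ 0.00332546 -0.32648372 -0.20450338]
[0.18699963 0.60138978 0.37370639]
```

```bash
python3 -m handwheel '[[0,0,0,0,-0.14],[0,0,0,0,-0.14],[0,0,0,0,-0.14]]' 60; python3 -m handwheel '[[0,0,-0.035,-0.05,0],[0,0,-0.035,-0.05,0],[0,0,-0.035,-0.05,0],[0,0,-0.035,-0.05,0],[0,0,-0.035,-0.05,0]]'; python3 -c "
from h import *
st(); print(delta([.44,.235,.25]))"
```

```text
time_s: 1.08
tool_pos: [0.2559, 0.5702, 0.2534]
orientation: [-0.503, 0.497, 0.503, 0.498]
wrist_force: [-0.9, -0.1, -0.1]
gripper_width: 0.0321
time_s: 1.7
tool_pos: [0.4367, 0.3191, 0.2533]
orientation: [0.505, -0.494, -0.505, -0.496]
wrist_force: [-0.1, 0.3, 0.4]
gripper_width: -0.0002
t 1.7 pos [0.4367 0.3191 0.2533] F [-0.05  0.34  0.39] w -0.0002 q6 -1.082
[[ 0.002 -1.    -0.02 ]
 [ 0.002 -0.02   1.   ]
 [-1.    -0.002  0.002]]
[ 0.00313655 -0.00162762 -0.08416758]
```

```bash
python3 -m handwheel '[[0,0.02,0,-0.042,0],[0,0.02,0,-0.042,0],[0,0,0,0,0]]'; python3 - <<'E'
from h import *
st()
im=vision.snapshot("wrist"); p=vision.camera_params("wrist")
cv2.imwrite("pics/w1.png",im[:,:,::-1])
for n,z in [("lever_top",.078),("counter_stand",0),("desk_dish",0)]:
    for d in vision.place_of("wrist",n)[:3]:
        uv=np.array(d["position"])*[640,400]; print(n,round(d["p"],2),uv.round(1),ray("wrist",uv,z,p).round(4))
E
```

```text
time_s: 2.08
tool_pos: [0.4407, 0.2296, 0.2126]
orientation: [0.504, -0.495, -0.503, -0.498]
wrist_force: [0.7, 0.2, 0.9]
gripper_width: -0.0002
t 2.075 pos [0.4407 0.2296 0.2126] F [0.71 0.15 0.88] w -0.0002 q6 -1.239
[[ 0.004 -1.    -0.014]
 [ 0.002 -0.014  1.   ]
 [-1.    -0.004  0.002]]
lever_top 0.76 [370.6 230. ] [0.4708 0.273  0.078 ]
counter_stand 0.63 [355.3 202.7] [0.4717 0.2679 0.    ]
desk_dish 0.91 [162.9 222.2] [0.4972 0.0592 0.    ]
```

View pics/w1.png

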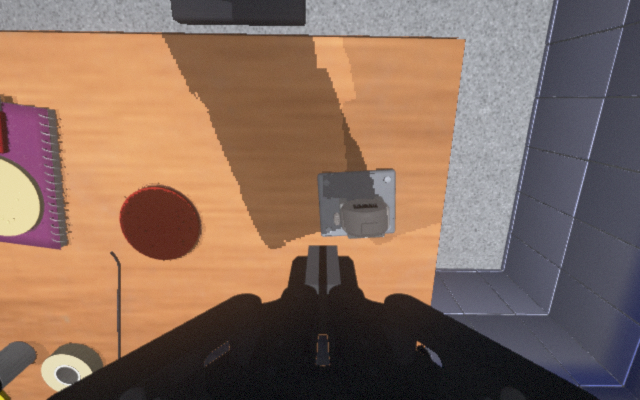

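```bash
python3 - <<'E'
import cv2
im=cv2.imread("pics/w1.png"); cv2.imwrite("pics/w1c.png",cv2.resize(im[155:255,300:420],None,fx=6,fy=6,interpolation=cv2.INTER_CUBIC))
E
```

```text
(no output)
```

View pics/w1c.png

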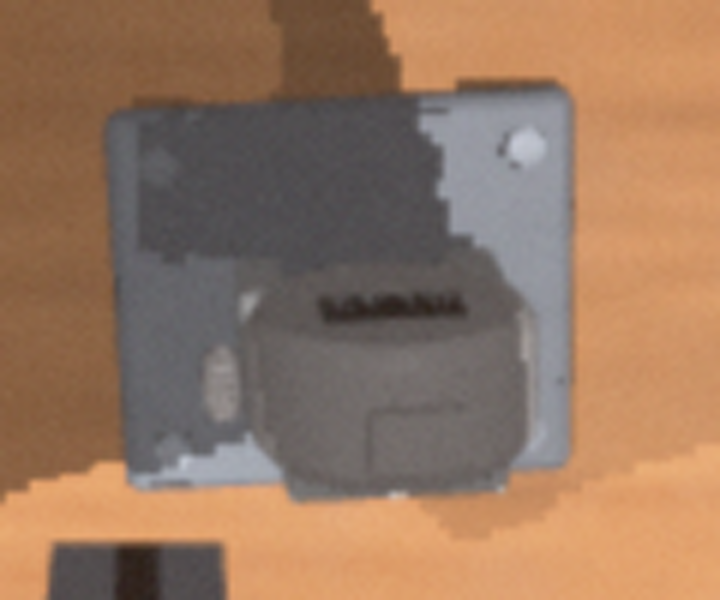

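```bash
python3 -m handwheel '[[0,0,0,-0.06,0],[0,0,0,-0.06,0],[0,0,0,-0.06,0],[0,0,-0.01,-0.06,0],[0,0,-0.01,-0.06,0]]';  python3 -m handwheel '[[0,0,0,-0.03,0],[0,0,0,0,0]]'; python3 - <<'E'
from h import *
st()
im=vision.snapshot("wrist"); p=vision.camera_params("wrist")
cv2.imwrite("pics/w2.png",im[:,:,::-1])
for n,z in [("book_dish",.011),("desk_dish",0),("log_book",0)]:
    for d in vision.place_of("wrist",n)[:3]:
        uv=np.array(d["position"])*[640,400]; print(n,round(d["p"],2),uv.round(1),ray("wrist",uv,z,p).round(4))
print(delta([.462,-.101,.069]))
E
```

```text
time_s: 2.9
tool_pos: [0.4713, -0.0663, 0.2157]
orientation: [0.511, -0.487, -0.506, -0.496]
wrist_force: [1.0, 0.4, 0.0]
gripper_width: 0.0002
time_s: 3.15
tool_pos: [0.4742, -0.0991, 0.2164]
orientation: [0.512, -0.487, -0.505, -0.497]
wrist_force: [0.1, 0.8, -0.3]
gripper_width: -0.0001
t 3.15 pos [ 0.4742 -0.0991  0.2164] F [ 0.07  0.75 -0.33] w -0.0001 q6 -1.958
[[ 0.017 -0.999 -0.033]
 [ 0.003 -0.033  0.999]
 [-1.    -0.017  0.003]]
book_dish 0.97 [322.6 168.2] [ 0.4683 -0.0969  0.011 ]
desk_dish 0.84 [469.6 198.2] [0.4983 0.063  0.    ]
desk_dish 0.68 [425.  330.9] [0.6725 0.0378 0.    ]
[ 0.14700338  0.0141712  -0.00418518]
```

View pics/w2.png

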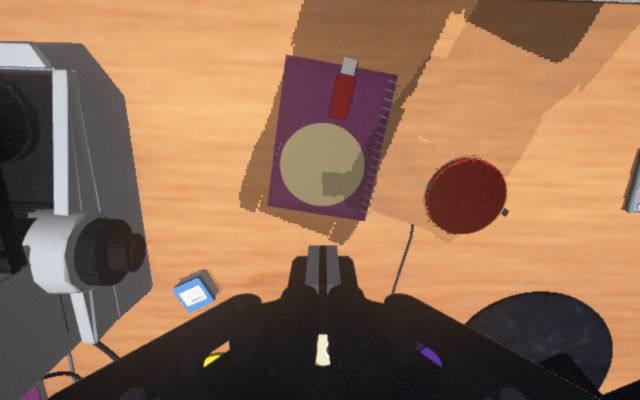

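The pale dish with log book and memory stick is at (322,165) in this picture. The dark red dish is alone on the desk at (466,196). The yellow look-alikes (311,138 and 347,162 in the top view) lie on the bare desk, so neither is the book dish. Now I'll go down to point.

```bash
python3 -m handwheel '[[0,0.04,0.005,0,0],[0,0.04,0.005,0,0],[0,0.04,0.001,0,0],[0,0.026,0,0,0],[0,0,0,0,0]]'; python3 - <<'E'
from h import *
st()
im=vision.snapshot("wrist"); p=vision.camera_params("wrist")
cv2.imwrite("pics/w3.png",im[:,:,::-1])
for n,z in [("book_dish",.011)]:
    for d in vision.place_of("wrist",n)[:3]:
        uv=np.array(d["position"])*[640,400]; print(n,round(d["p"],2),uv.round(1),ray("wrist",uv,z,p).round(4))
E
```

```text
time_s: 3.98
tool_pos: [0.4666, -0.0907, 0.068]
orientation: [0.516, -0.483, -0.507, -0.494]
wrist_force: [-0.1, 0.1, 0.2]
gripper_width: -0.0002
t 3.975 pos [ 0.4666 -0.0907  0.068 ] F [-0.1   0.05  0.19] w -0.0002 q6 -1.971
[[ 0.02  -0.999 -0.046]
 [ 0.003 -0.046  0.999]
 [-1.    -0.02   0.002]]
book_dish 0.7 [309.3 231.9] [ 0.4675 -0.0979  0.011 ]
```

View pics/w3.png

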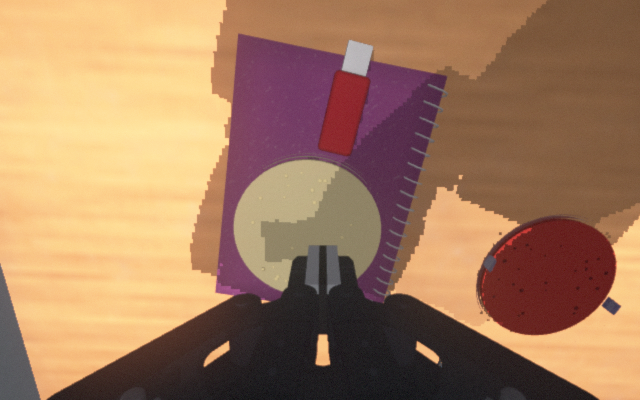

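The fingertips are over the dish, about 9 mm to its +y side. I'll centre them and dwell there.

```bash
python3 -m handwheel '[[0,-0.001,0,-0.008,0],[0,0,0,0,0],[0,0,0,0,0],[0,0,0,0,0],[0,0,0,0,0]]'; for i in 1 2 3; do python3 -m handwheel '[[0,0,0,0,0],[0,0,0,0,0],[0,0,0,0,0],[0,0,0,0,0],[0,0,0,0,0]]'; done; python3 -c "
from h import *
st(); print(delta([.44,.20,.2]))"
```

```text
time_s: 4.7
tool_pos: [0.4689, -0.0999, 0.0739]
orientation: [0.519, -0.481, -0.504, -0.495]
wrist_force: [0.2, -0.5, -1.3]
gripper_width: 0.0001
time_s: 5.32
tool_pos: [0.4688, -0.0998, 0.0737]
orientation: [0.518, -0.482, -0.504, -0.495]
wrist_force: [0.4, 1.1, 0.1]
gripper_width: 0.0
time_s: 5.95
tool_pos: [0.4688, -0.0998, 0.0737]
orientation: [0.518, -0.482, -0.504, -0.495]
wrist_force: [1.0, 0.3, 0.1]
gripper_width: -0.0
time_s: 6.58
tool_pos: [0.4688, -0.0998, 0.0737]
orientation: [0.518, -0.482, -0.504, -0.495]
wrist_force: [0.4, -0.4, 0.6]
gripper_width: -0.0002
t 6.575 pos [ 0.4688 -0.0998  0.0737] F [ 0.45 -0.36  0.58] w -0.0002 q6 -1.989
[[ 0.028 -0.999 -0.046]
 [-0.    -0.046  0.999]
 [-1.    -0.028 -0.001]]
[-0.12704623  0.0114996   0.30067173]
```

```bash
python3 -m handwheel '[[0,-0.05,0,0,0],[0,-0.05,0,0.02,0],[0,0,0,0.06,0],[0,0,0,0.06,0],[0,0,0,0.06,0]]';  python3 -m handwheel '[[0,0,0.01,0.06,0],[0,0,0.01,0.06,0],[0,0,0.01,0.05,0],[0,0,0,0.02,0],[0,0,0,0,0]]'; python3 - <<'E'
from h import *
st()
im=vision.snapshot("wrist"); p=vision.camera_params("wrist")
cv2.imwrite("pics/w4.png",im[:,:,::-1])
for n,z in [("lever_top",.078),("counter_stand",0)]:
    for d in vision.place_of("wrist",n)[:3]:
        uv=np.array(d["position"])*[640,400]; print(n,round(d["p"],2),uv.round(1),ray("wrist",uv,z,p).round(4))
E
```

```text
time_s: 7.2
tool_pos: [0.4581, 0.1019, 0.177]
orientation: [0.517, -0.483, -0.502, -0.498]
wrist_force: [1.4, 0.1, 0.4]
gripper_width: 0.0001
time_s: 7.82
tool_pos: [0.418, 0.3, 0.1762]
orientation: [0.518, -0.481, -0.503, -0.497]
wrist_force: [0.6, 0.1, -0.3]
gripper_width: -0.0003
t 7.825 pos [0.418  0.3    0.1762] F [ 0.56  0.1  -0.27] w -0.0003 q6 -1.1
[[ 0.032 -0.999 -0.044]
 [ 0.002 -0.044  0.999]
 [-0.999 -0.032  0.   ]]
lever_top 0.78 [278.4 265.1] [0.4656 0.2689 0.078 ]
lever_top 0.24 [286.6 227.8] [0.4348 0.2748 0.078 ]
counter_stand 0.7 [288.8 228.4] [0.47   0.2692 0.    ]
```

View pics/w4.png

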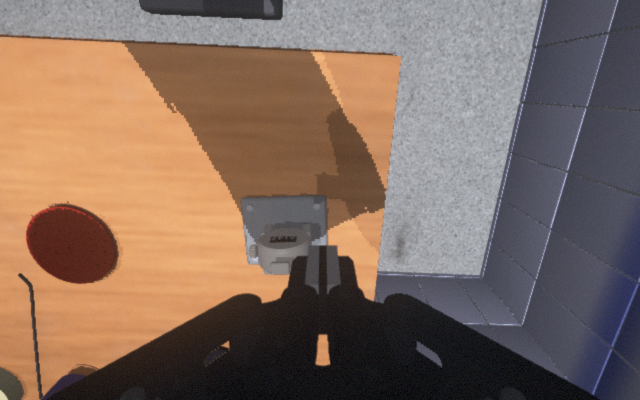

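```bash
python3 - <<'E'
import cv2
im=cv2.imread("pics/w4.png"); cv2.imwrite("pics/w4c.png",cv2.resize(im[190:290,230:350],None,fx=6,fy=6,interpolation=cv2.INTER_CUBIC))
E
```

```text
(no output)
```

View pics/w4c.png

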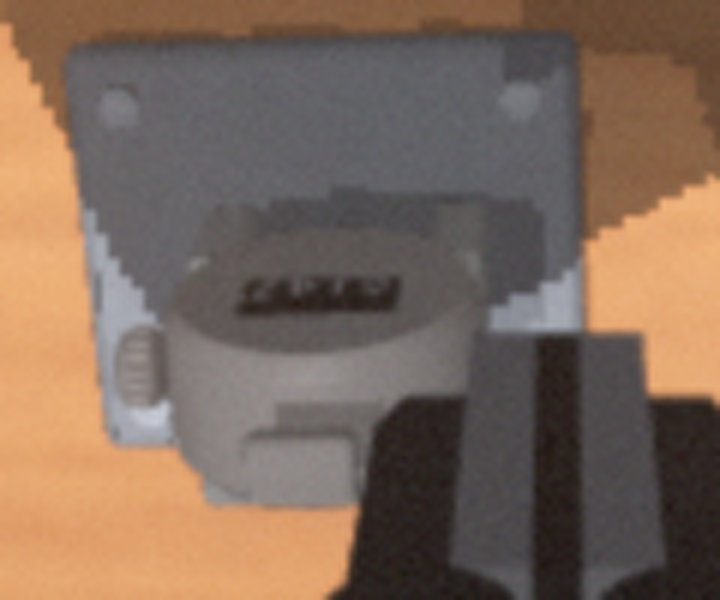

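```bash
python3 - <<'E'
from h import *
p=vision.camera_params("wrist"); s=arm.observe(); R=Rot.from_quat(s["orientation"]).as_matrix()
print(ray("wrist",(280,268.3),.078,p), ray("wrist",(278.3,262.8),.078,p))
tip=s["tool_pos"]+.022*R[:,0]
for dy in(-.011,0,.011): print(proj("wrist",tip+dy*R[:,1],p))
print(delta([.4685,.270,.115]))
E
```

```text
[0.46869263 0.26888067 0.078     ] [0.46405414 0.26761039 0.078     ]
[321.3266077  282.72801515]
[321.33133688 262.71724984]
[321.33626421 241.86804629]
[ 0.06279734 -0.04694302 -0.03016781]
```

```bash
python3 -m handwheel '[[0,0.01,-0.024,-0.015,0],[0,0.02,-0.024,-0.015,0],[0,0.03,0,0,0],[0,0,0,0,0]]'; python3 - <<'E'
from h import *
st()
print(delta([.4685,.2705,.1]))
im=vision.snapshot("wrist"); p=vision.camera_params("wrist")
cv2.imwrite("pics/w5.png",im[:,:,::-1])
im=vision.snapshot("side");cv2.imwrite("pics/s5.png",im[:,:,::-1])
E
```

```text
time_s: 8.48
tool_pos: [0.4723, 0.2647, 0.1174]
orientation: [0.517, -0.483, -0.501, -0.499]
wrist_force: [-0.3, -0.6, 0.1]
gripper_width: 0.0002
t 8.475 pos [0.4723 0.2647 0.1174] F [-0.25 -0.55  0.09] w 0.0002 q6 -1.197
[[ 0.032 -0.999 -0.035]
 [ 0.001 -0.035  0.999]
 [-0.999 -0.032  0.   ]]
[0.01727049 0.0041415  0.00592669]
```

View pics/w5.png

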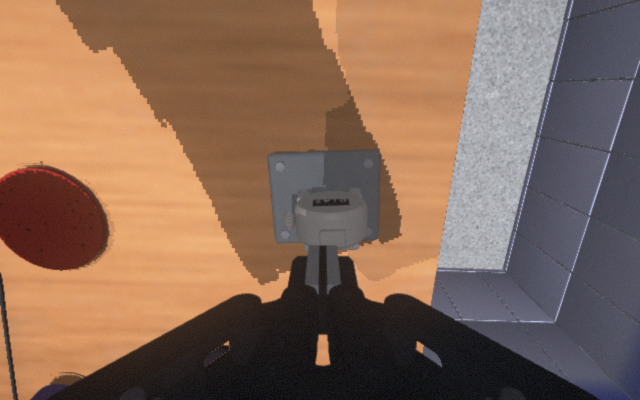

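View pics/s5.png

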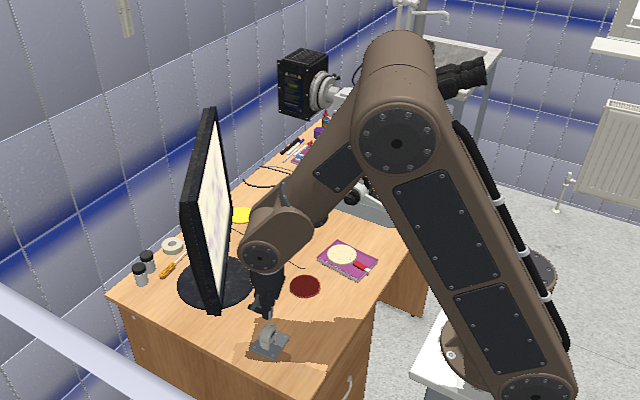

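```bash
python3 - <<'E'
from h import *
p=vision.camera_params("wrist")
im=cv2.imread("pics/w5.png"); cv2.imwrite("pics/w5c.png",cv2.resize(im[180:260,270:390],None,fx=6,fy=6,interpolation=cv2.INTER_CUBIC))
E
```

```text
(no output)
```

View pics/w5c.png

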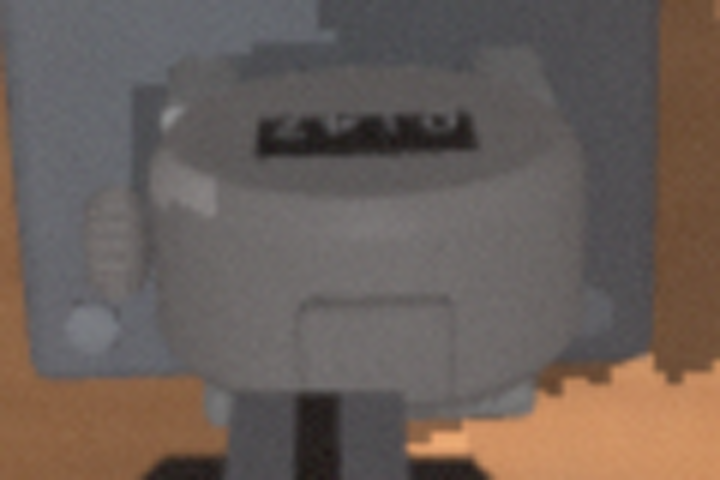

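```bash
python3 - <<'E'
from h import *
p=vision.camera_params("wrist")
for uv in [(332.5,230.3),(319.5,230.3),(345.5,230.3)]: print(ray("wrist",uv,.078,p))
E
```

```text
[0.46517302 0.2713061  0.078     ]
[0.46542167 0.26439521 0.078     ]
[0.46492431 0.27821834 0.078     ]
```

```bash
python3 -m handwheel '[[0,0.005,0.002,0.0065,0],[0,0.007,0,0,0],[0,0,0,0,0]]'; python3 -m handwheel '[[0,0.004,0,0,0],[0,0,0,0,0]]'
```

```text
time_s: 8.95
tool_pos: [0.4713, 0.273, 0.1089]
orientation: [0.518, -0.48, -0.5, -0.501]
wrist_force: [0.4, -0.3, -0.2]
gripper_width: 0.0001
time_s: 9.2
tool_pos: [0.4714, 0.2732, 0.1049]
orientation: [0.518, -0.48, -0.5, -0.501]
wrist_force: [0.1, 0.6, -0.2]
gripper_width: -0.0
```

```bash
python3 -m handwheel '[[0,0.004,0.001,-0.0015,0],[0,0,0,0,0]]'; python3 -m handwheel '[[0,0.003,0,0,0],[0,0,0,0,0]]';python3 -m handwheel '[[0,0.002,0,0,0],[0,0,0,0,0]]'
```

```text
time_s: 9.45
tool_pos: [0.4705, 0.2716, 0.1006]
orientation: [0.518, -0.48, -0.5, -0.501]
wrist_force: [0.7, -0.7, -0.3]
gripper_width: 0.0003
time_s: 9.7
tool_pos: [0.4708, 0.2716, 0.0977]
orientation: [0.518, -0.48, -0.5, -0.501]
wrist_force: [-1.4, 0.7, 2.6]
gripper_width: -0.0005
time_s: 9.95
tool_pos: [0.4708, 0.2716, 0.0962]
orientation: [0.518, -0.48, -0.5, -0.501]
wrist_force: [-2.3, -0.5, 5.9]
gripper_width: -0.0001
```

```bash
python3 -m handwheel '[[0,0.002,0,0,0],[0,0,0,0,0]]'; python3 -m handwheel '[[0,0.002,0,0,0],[0,0.001,0,0,0],[0,0.001,0,0,0]]'
```

```text
time_s: 10.2
tool_pos: [0.4708, 0.2717, 0.0958]
orientation: [0.518, -0.479, -0.5, -0.502]
wrist_force: [-2.2, -1.2, 7.0]
gripper_width: -0.0003
time_s: 10.58
tool_pos: [0.4708, 0.2717, 0.0955]
orientation: [0.519, -0.479, -0.5, -0.502]
wrist_force: [-5.0, -1.4, 14.3]
gripper_width: -0.0001
```

```bash
python3 -m handwheel '[[0,0.003,0,0,0],[0,0.003,0,0,0],[0,0,0,0,0]]'; python3 - <<'E'
from h import *
st(); im=vision.snapshot("wrist"); cv2.imwrite("pics/w6.png",cv2.resize(im[180:260,270:390],None,fx=6,fy=6,interpolation=cv2.INTER_CUBIC)[:,:,::-1])
E
```

```text
time_s: 10.95
tool_pos: [0.4706, 0.2716, 0.0963]
orientation: [0.519, -0.477, -0.499, -0.503]
wrist_force: [-2.3, -1.5, 5.3]
gripper_width: 0.0
t 10.95 pos [0.4706 0.2716 0.0963] F [-2.27 -1.55  5.29] w 0.0 q6 -1.183
[[ 0.046 -0.998 -0.038]
 [ 0.007 -0.038  0.999]
 [-0.999 -0.047  0.005]]
```

View pics/w6.png

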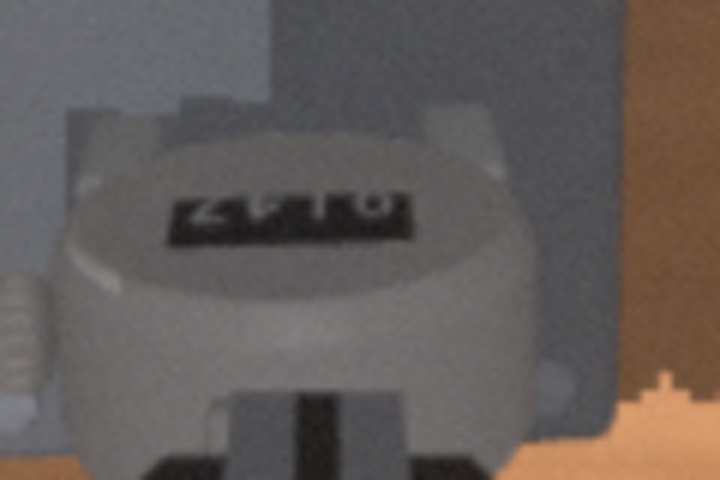

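```bash
python3 -m handwheel '[[0,0.005,0,0,0]]'; python3 -m handwheel '[[0,0.006,0,0,0]]'
```

```text
time_s: 11.12
tool_pos: [0.4709, 0.2717, 0.0945]
orientation: [0.52, -0.477, -0.499, -0.504]
wrist_force: [-21.9, -9.9, 85.4]
gripper_width: 0.0005
time_s: 11.25
tool_pos: [0.471, 0.2718, 0.0941]
orientation: [0.52, -0.475, -0.498, -0.505]
wrist_force: [-30.6, -13.4, 110.0]
gripper_width: 0.0003
```

The force rose to 110 N, so the lever is against its stop. That is close to the 120 N limit, so I'll back off now and press more gently the second time.

```bash
python3 -m handwheel '[[0,-0.008,0,0,0],[0,-0.01,0,0,0],[0,-0.02,0,0,0],[0,-0.03,0,0,0],[0,0,0,0,0]]'; python3 - <<'E'
from h import *
st(); print(delta([.47,.2715,.1]),delta([.495,.057,.058]))
im=vision.snapshot("wrist"); p=vision.camera_params("wrist"); cv2.imwrite("pics/w7.png",im[:,:,::-1])
for n,z in [("lever_top",.078),("desk_dish",0)]:
    for d in vision.place_of("wrist",n)[:3]:
        uv=np.array(d["position"])*[640,400]; print(n,round(d["p"],2),uv.round(1),ray("wrist",uv,z,p).round(4))
E
```

```text
time_s: 11.88
tool_pos: [0.4675, 0.2712, 0.1658]
orientation: [0.521, -0.475, -0.498, -0.505]
wrist_force: [0.4, 0.2, -1.2]
gripper_width: 0.0001
t 11.875 pos [0.4675 0.2712 0.1658] F [ 0.39  0.21 -1.16] w 0.0001 q6 -1.186
[[ 0.053 -0.998 -0.039]
 [ 0.009 -0.038  0.999]
 [-0.999 -0.053  0.007]]
[ 0.06583866  0.00102556 -0.00024729] [ 0.10719298 -0.01344636 -0.21583864]
lever_top 0.75 [317.9 212.6] [0.4685 0.2691 0.078 ]
desk_dish 0.72 [ 85.3 199.2] [0.4951 0.058  0.    ]
```

View pics/w7.png

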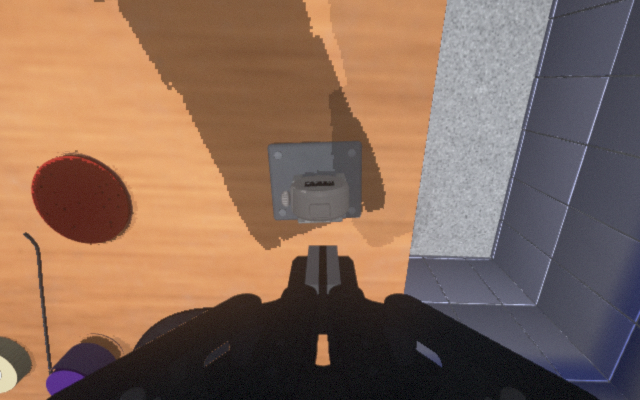

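The counter stands clear at (318,195) with its lever up. The red desk dish is at (82,198). Next I'll point at it.

```bash
python3 -m handwheel '[[0,0,0,-0.055,0],[0,0,-0.004,-0.055,0],[0,0,-0.004,-0.055,0],[0,0,-0.004,-0.05,0],[0,0,0,0,0]]'; python3 -c "
from h import *
print(delta([.495,.057,.058]))"
```

```text
time_s: 12.65
tool_pos: [0.4867, 0.0507, 0.1578]
orientation: [0.519, -0.477, -0.501, -0.502]
wrist_force: [-0.1, 0.8, 0.2]
gripper_width: 0.0
[ 0.10013911 -0.00433586  0.00542515]
```

```bash
python3 -m handwheel '[[0,0.035,-0.001,0.003,0],[0,0.035,-0.002,0.002,0],[0,0.02,0,0,0],[0,0.008,0,0,0],[0,0,0,0,0]]'; python3 - <<'E'
from h import *
st(); print(delta([.495,.057,.058]))
im=vision.snapshot("wrist"); p=vision.camera_params("wrist"); cv2.imwrite("pics/w8.png",im[:,:,::-1])
E
```

```text
time_s: 13.28
tool_pos: [0.4926, 0.059, 0.0548]
orientation: [0.518, -0.478, -0.502, -0.501]
wrist_force: [-0.4, -0.5, 0.2]
gripper_width: 0.0001
t 13.275 pos [0.4926 0.059  0.0548] F [-0.35 -0.47  0.22] w 0.0001 q6 -1.647
[[ 0.038 -0.998 -0.041]
 [ 0.007 -0.041  0.999]
 [-0.999 -0.038  0.006]]
[-0.00314859 -0.00243625 -0.00210067]
```

View pics/w8.png

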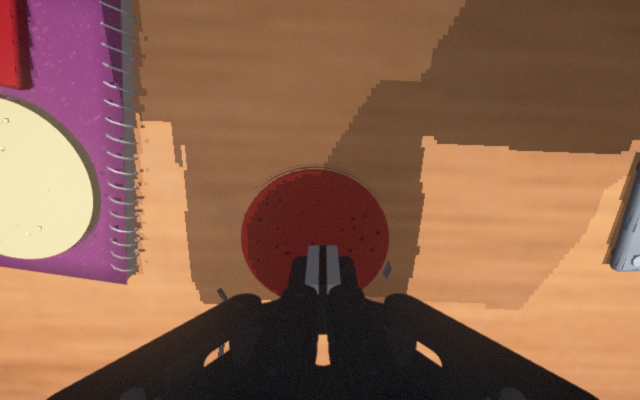

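The fingertips are over the middle of the red dish, whose disc is centred near (315,235), about 17 mm above its top. I'll rise 2 mm and dwell.

```bash
python3 -m handwheel '[[0,-0.002,0,-0.001,0],[0,0,0,0,0],[0,0,0,0,0],[0,0,0,0,0],[0,0,0,0,0]]'; for i in 1 2 3; do python3 -m handwheel '[[0,0,0,0,0],[0,0,0,0,0],[0,0,0,0,0],[0,0,0,0,0],[0,0,0,0,0]]'; done; python3 -m handwheel '[[0,-0.04,0,0,0],[0,-0.04,0,0.01,0],[0,-0.02,0,0.05,0],[0,0,0,0.05,0],[0,0,0,0.05,0]]'; python3 -c "
from h import *
st(); print(delta([.4695,.271,.115]))"
```

```text
time_s: 13.95
tool_pos: [0.4935, 0.058, 0.0595]
orientation: [0.519, -0.477, -0.501, -0.502]
wrist_force: [-0.1, 1.0, 0.3]
gripper_width: -0.0003
time_s: 14.58
tool_pos: [0.4934, 0.058, 0.0594]
orientation: [0.519, -0.477, -0.501, -0.502]
wrist_force: [1.2, 0.4, 0.3]
gripper_width: -0.0002
time_s: 15.2
tool_pos: [0.4934, 0.058, 0.0594]
orientation: [0.519, -0.477, -0.501, -0.502]
wrist_force: [-0.6, -0.1, -0.4]
gripper_width: -0.0002
time_s: 15.82
tool_pos: [0.4935, 0.0579, 0.0594]
orientation: [0.519, -0.477, -0.501, -0.502]
wrist_force: [0.2, 0.5, 0.0]
gripper_width: 0.0001
time_s: 16.45
tool_pos: [0.4833, 0.2187, 0.1637]
orientation: [0.517, -0.479, -0.5, -0.504]
wrist_force: [0.4, -0.5, -0.7]
gripper_width: 0.0001
t 16.45 pos [0.4833 0.2187 0.1637] F [ 0.37 -0.54 -0.75] w 0.0001 q6 -1.297
[[ 0.043 -0.998 -0.035]
 [ 0.008 -0.035  0.999]
 [-0.999 -0.043  0.006]]
[0.04850634 0.01411007 0.05239495]
```

```bash
python3 -m handwheel '[[0,0,0.012,0.035,0],[0,0.01,0.002,0.008,0],[0,0.035,0,0,0],[0,0,0,0,0]]'; python3 -c "
from h import *
st(); print(delta([.4695,.271,.101]))"
```

```text
time_s: 16.95
tool_pos: [0.469, 0.265, 0.1171]
orientation: [0.519, -0.477, -0.5, -0.503]
wrist_force: [-0.2, -0.6, -0.0]
gripper_width: 0.0
t 16.95 pos [0.469  0.265  0.1171] F [-0.21 -0.57 -0.03] w 0.0 q6 -1.202
[[ 0.044 -0.998 -0.039]
 [ 0.008 -0.039  0.999]
 [-0.999 -0.044  0.007]]
[1.61874287e-02 2.87258289e-06 5.84416257e-03]
```

```bash
python3 -m handwheel '[[0,0.006,0,0.005,0],[0,0.007,0,0,0],[0,0,0,0,0]]'; python3 -m handwheel '[[0,0.004,0,0,0],[0,0,0,0,0]]'
```

```text
time_s: 17.32
tool_pos: [0.4706, 0.2695, 0.1051]
orientation: [0.518, -0.477, -0.5, -0.504]
wrist_force: [0.2, 0.2, 1.1]
gripper_width: 0.0003
time_s: 17.58
tool_pos: [0.4711, 0.2694, 0.1014]
orientation: [0.519, -0.477, -0.499, -0.504]
wrist_force: [0.7, 0.6, 0.6]
gripper_width: 0.0002
```

```bash
python3 -m handwheel '[[0,0.003,0,0,0]]'; python3 -m handwheel '[[0,0.003,0,0,0]]';  python3 -m handwheel '[[0,0.002,0,0,0]]'; python3 -m handwheel '[[0,0.002,0,0,0]]'
```

```text
time_s: 17.7
tool_pos: [0.4714, 0.2695, 0.0987]
orientation: [0.519, -0.477, -0.499, -0.505]
wrist_force: [-1.6, 0.4, 4.1]
gripper_width: 0.0001
time_s: 17.82
tool_pos: [0.4715, 0.2695, 0.0959]
orientation: [0.519, -0.477, -0.499, -0.505]
wrist_force: [-3.6, -0.7, 8.6]
gripper_width: -0.0003
time_s: 17.95
tool_pos: [0.4716, 0.2696, 0.0952]
orientation: [0.519, -0.476, -0.499, -0.505]
wrist_force: [-10.2, -4.6, 39.3]
gripper_width: 0.0003
time_s: 18.08
tool_pos: [0.4716, 0.2696, 0.0952]
orientation: [0.519, -0.476, -0.499, -0.505]
wrist_force: [-10.6, -4.9, 37.7]
gripper_width: -0.0
```

The lever is hard on its stop: the force stays near 38 N and the position has stopped changing. I'll release and move clear.

```bash
python3 -m handwheel '[[0,-0.006,0,0,0],[0,-0.015,0,0,0],[0,-0.03,0,0,0],[0,-0.04,0,0,0],[0,0,0,0,0]]'; python3 -m handwheel '[[0,-0.02,0.02,0.03,0],[0,0,0.02,0.03,0],[0,0,0,0,0],[0,0,0,0,0]]'; python3 - <<'E'
from h import *
st()
im=vision.snapshot("top"); cv2.imwrite("pics/t9.png",im[:,:,::-1])
a=cv2.imread("pics/top0.png")[:,:,::-1]
for n,z in [("book_dish",.011),("desk_dish",0),("log_book",0),("usb_stick",.011),("staining_jar",0),("tape_roll",0),("coverslips",0)]:
    for d in vision.place_of("top",n)[:3]:
        uv=np.array(d["position"])*[640,400]; print(n,round(d["p"],2),uv.round(1),ray("top",uv,z).round(3))
w=vision.snapshot("wrist"); cv2.imwrite("pics/w9.png",w[:,:,::-1])
d=cv2.absdiff(im,np.ascontiguousarray(a)); cv2.imwrite("pics/diff9.png",d[:,:,::-1])
E
```

```text
time_s: 18.7
tool_pos: [0.4669, 0.2687, 0.1906]
orientation: [0.519, -0.476, -0.499, -0.505]
wrist_force: [0.5, 1.3, 0.8]
gripper_width: 0.0002
time_s: 19.2
tool_pos: [0.4225, 0.3276, 0.2084]
orientation: [0.519, -0.477, -0.499, -0.505]
wrist_force: [0.2, 0.5, -0.0]
gripper_width: -0.0001
t 19.2 pos [0.4225 0.3276 0.2084] F [ 0.2   0.55 -0.03] w -0.0001 q6 -1.049
[[ 0.048 -0.998 -0.037]
 [ 0.009 -0.036  0.999]
 [-0.999 -0.048  0.008]]
book_dish 0.95 [307.6 260.3] [ 0.454 -0.096  0.011]
book_dish 0.94 [314.2 135.6] [ 0.837 -0.117  0.011]
book_dish 0.78 [347.9 163. ] [ 0.749 -0.22   0.011]
desk_dish 0.6 [254.  246.6] [0.496 0.066 0.   ]
desk_dish 0.53 [305.  262.5] [ 0.448 -0.088  0.   ]
desk_dish 0.51 [263.3 188.6] [0.673 0.04  0.   ]
log_book 0.91 [304.6 259.4] [ 0.457 -0.086  0.   ]
usb_stick 0.64 [302.5 281.2] [ 0.393 -0.081  0.011]
staining_jar 0.48 [262.9 187.9] [0.676 0.042 0.   ]
tape_roll 0.76 [299.5 183.8] [ 0.688 -0.071  0.   ]
coverslips 0.49 [358.  206.4] [ 0.616 -0.249  0.   ]
```

View pics/t9.png

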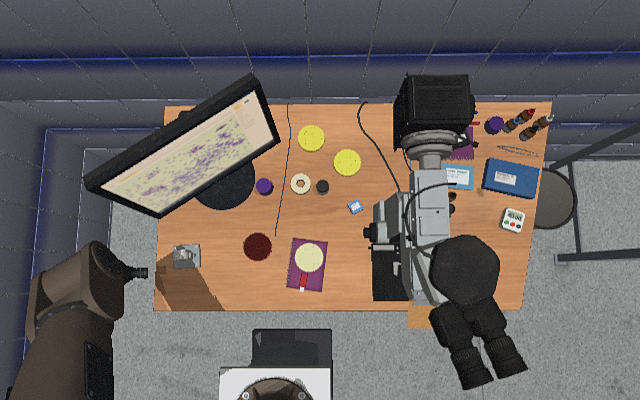

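View pics/w9.png

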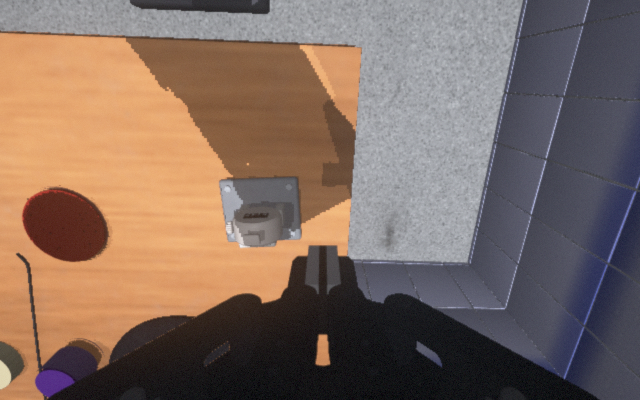

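View pics/diff9.png

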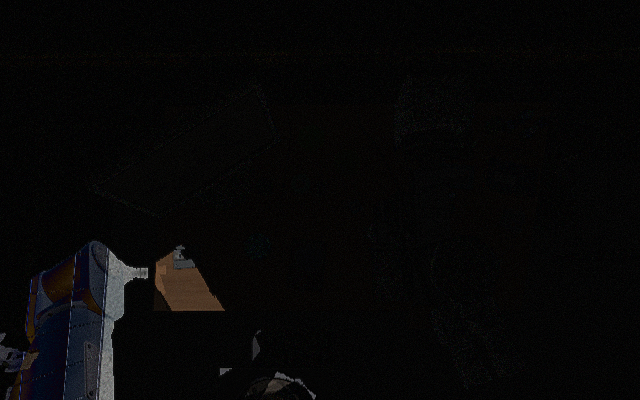

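The difference image shows only the arm and its shadow, so neither dish nor any other object has moved. The hand is clear and the lever is up, so I'm handing in.

```bash
python3 -c "
from h import *
print(arm.job_done()); st()"
```

```text
the job is handed in; nothing more can be done
None
the job is handed in; nothing more can be done
```

I counted both dishes and handed the job in at about 19 s of the 58 s allowed; the system gives no verdict.

- **Pointing:** I dwelt about 2.5 s over the pale dish on the log book, then about 2.5 s over the dark red dish on the desk. The fingertips were about 25 mm above the first and 21 mm above the second. Over the book dish they were about 7 mm off its centre.
- **Lever presses:** I pressed the lever against its stop and released it after each dwell. The first press peaked at 110 N in the readings at the end of each row. That is close to the 120 N limit, and I can't rule out a higher moment between readings. The second press was gentler, at about 39 N.
- **Final checks:** Comparing the top view before and after, only the arm and its shadow changed, so no object moved visibly. The wrist view showed the lever up, the hand was well clear, and the wrist force was about zero.
- **Disagreement between checks:** The network's repeat top-view positions scattered by up to about 13 mm (log book), and one low-confidence desk-dish report landed on the staining jar. I relied on the before-and-after comparison instead.
- **Tool tilt:** The tool tilted about 3° during the pressing, with no visible effect.

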